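# Lay out a light-scattering bench around the sample cell

### The job

Set up the light-scattering measurement: stand the blue lens in the laser beam between laser and sample cell, square to the beam and one focal length (100 mm) from the cell's centre; stand the beam stop in the beam behind the cell, its mouth towards the cell, and the detector in front of the cell's brass side port, looking straight into it. Lower the amber vial upright into the cell's well and then put the light cover over it, centred on the cell. Drop nothing, and leave the orange filter, the vial rack and the film roll as they are.

Things in the scene. Friction and masses are not known exactly. Their poses are not given: they have to be found in the camera images.
- laser: Grey laser head, fixed: 230 mm long, 50 mm wide, top at 88 mm, yellow label on top, a black ring with a red spot in its front face. Origin on the bench under the middle of that front face. Its x axis is the beam: level, 60 mm above the bench, out of the front face and through the middle of the sample cell (220 to 270 mm away).
- cell: Sample cell, fixed: black upright cylinder 90 mm across, 85 mm high, pale window band; in its flat top an open well 38 mm across and 50 mm deep (floor 35 mm above the bench). Origin on the bench, on its axis. x points out through the side port, a brass tube (26 mm across, end 55 mm from the axis, 60 mm up) marked by a brass strip on the top; roughly square to the beam.
- lens: The lens, focal length 100 mm: round pale glass in a blue square plate on a steel post with a round foot (46 mm across, 10 mm high). Plate 14 mm thick along x, 40 mm wide along y, from 40 to 80 mm up, centred over the foot. Origin under the centre of the foot; x is the optical axis (both faces are alike). 0.22 kg.
- beam_stop: The beam stop: black ribbed box on a steel post with a round foot (46 mm across, 10 mm high), a silver tube (8 mm long) as its mouth. Box 40 mm along x, 36 mm wide along y, 40 to 80 mm up, centred over the foot. Origin under the foot's centre; x points out of the mouth (28 mm from the origin). Works with its origin 80 to 130 mm from the cell's axis. 0.28 kg.
- detector: The detector: off-white box, green patch on top, on a steel post with a round foot (46 mm across, 10 mm high), black nose tube in front (end 28 mm from the origin), brass stub behind. Box 40 mm along x, 36 mm wide along y, 40 to 80 mm up, centred over the foot. Origin under the foot's centre; x points out of the nose. Works with its origin about 100 mm from the cell's axis. 0.28 kg.
- vial: The sample vial: amber glass cylinder 22 mm across with a red screw cap, 75 mm high in all, standing upright. Origin at the centre of its underside. 35 g. Standing in the well it sticks out by 25 mm.
- cover: Light cover: dark grey inverted cup, 64 mm across outside, 54 mm inside, 40 mm high (35 mm deep inside), with a white round knob 22 mm across and 26 mm high on top. Origin at the centre of its open underside. 0.12 kg. It stands on the flat top of the cell, over the vial's head.
- filter: Not part of this job: a red filter in an orange square plate, otherwise shaped like the lens (46 mm foot, plate 14 x 40 mm, 80 mm high). Origin under the centre of the foot. To be left where it is.
- vial_rack: Not part of this job: white rack 34 x 98 mm with three clear vials with green caps, 87 mm high. Origin under its centre. To be left where it is.
- film_roll: Not part of this job: upright roll of sealing film, 60 mm across, 50 mm high. Origin under its centre. To be left where it is.

How it is judged:
By the outcome, as a careful person would: the job done as asked, in the order asked, and still so for the second after the job is handed in, with the robot touching nothing.
It also fails if it takes over 128 s, if anything falls off the work surface, if the arm or the gripper's body presses on something with over 40 N, if the wrist force passes 120 N, or if a joint passes its speed limit or range.

### The arm

A 7-joint arm with a two-finger parallel gripper is mounted at the origin on the work surface. World frame = base frame: x ahead of the robot, y to its left, z up, the work surface at z = 0. Lengths are in m, angles in rad, forces in N, time in s.
With the tool pointing down it reaches from about 0.4 to 0.85 m from the base axis. Payload 6.9 kg.
Tool frame: the origin (TCP) lies midway between the tips of the shut fingers; the grasp point (between the pads) lies behind it (ctrl.pinch_z is the z of the grasp point in the tool frame, in m); z points along the fingers, y is the direction in which the jaws open and shut (so a half turn about z gives the same grasp; the last joint's range is limited). The gripper opens to 85 mm and grips with 20 to 120 N. Pads are 22 mm wide; open, the fingers measure 114 mm over their backs; the gripper's body (76 mm by 85 mm) begins 54 mm behind the grasp point. The pads swing forward as they close: fully open they stand 13 mm farther back than shut.
Start: joints at [-1.127, 0.507, -0.238, 1.5, 0.126, 1.149, -0.155], TCP at [0.207, 0.59, 0.194] pointing down, gripper open.
Joint ranges: [-3.08, 3.08], [-0.24, 2.05], [-1.43, 1.35], [0, 2.5], [-1.52, 4.66], [0.17, 1.96], [-2.89, 2.89]. Speed limits (rad/s): [2.39, 2.39, 3.14, 3.14, 3.14, 3.14, 3.14].

### API

Orientations are given as a unit quaternion [w, x, y, z].
In Python, from station import ctrl, get_state, vision, ticket, models gives the robot as it stands. Calls block until the motion is done:
- ctrl.movep(position, orientation): joint-space move of the TCP to a pose.
- ctrl.movel(position, frame=None, max_speed=0.15): straight line of the TCP; frame=None keeps the orientation; max_speed is the mean speed in m/s.
- ctrl.set_joints(angles): joint-space move.
- ctrl.ungrasp() and ctrl.close_gripper(force=None): open the fingers fully, or close them until they stop; force is the grip in N (None keeps the last).
- ctrl.pause(seconds).
- ctrl.ik(position, orientation): joint angles nearest the present ones, or None.
- get_state(): the state.
- vision.grab_frame(name): name is "scene" or "top" or "wrist"; returns (picture, depth): 384x512x3 uint8, blue, green, red; 384x512 float32, m along the optical axis (not along the pixel's ray), 0 where there is no reading.
- vision.camera_info(name): a dict with "mtx" (3x3 intrinsics, pixels), "R" (3x3) and "t" (3): a world point X has camera coordinates R X + t; the wrist camera has in their place "hand_eye" (4x4, takes a point from camera to tool coordinates, whose origin is the TCP and whose axes are the flange's). Camera axes: x right, y down, z forward; pixel columns grow to the right and rows downward; lengths in m; the calibration is good to about 2 mm. A picture is of the moment at which its call begins: read the wrist's pose just before it. camera_info takes no time and is no camera call.
A pose or a line that the arm cannot do raises ctrl.Unreachable and nothing moves.
- ticket.close_job(): hands the job in, once; it reports no verdict.
Trained networks look in the newest picture that a camera, given by its name, has taken for a name from the list of things; names that differ only in an ending like _2 or _b are one class to them, and where a whole thing is asked for, a point or a joint stands for the part that bears it (a point fixed in the world has none). Each returns a list of dicts, best first, with "p" (0 to 1); they miss things now and then, are a little off and sometimes report something else, mostly with a low value. They report only what shows in the picture. A call takes as long as a camera call.
- models.recognise(camera, target): "point" ([column, row] in pixels, amid what is visible of it).
- models.masks_of(camera, target): "mask" (384x512 bool, what is visible of it) and "point" ([column, row] in pixels, amid what is visible of it).
The state is a dict: "time": time; "qpos": joint angles; "qd": joint speeds; "tau": joint torques, N m; "tcp_pos": TCP position; "eef_rot": TCP orientation; "contact_force": force on the tool from outside, world axes, zero at the start; "wrist_torque": the same for the moment, N m; "width": finger opening in m.
Only numpy, scipy, OpenCV 4.12 (cv2) and the standard library are available. Lean on these libraries where they do the work, as an engineer would, in place of code of your own. Each camera call takes 0.05 s, during which the arm holds its last target.

## Working session

There is one attempt and no reset: what is moved stays moved. The work goes in short steps, each a Python script; the robot and the scene stay as the last script left them, time stands still between calls to the robot, and variables do not carry over. Pictures are saved under pics/ and viewed, and the job is handed in when it is done.

```bash
ls; mkdir -p pics; python3 - <<'E'
from station import ctrl,get_state,vision
import cv2,numpy as np
s=get_state();print(s, ctrl.pinch_z)
for n in ("scene","top","wrist"):
    i,d=vision.grab_frame(n);cv2.imwrite(f"pics/{n}0.png",i);np.save(f"pics/{n}0.npy",d)
    print(n,vision.camera_info(n))
E
```

```text
pics
{'time': 0.0, 'qpos': array([-1.12752307,  0.5083594 , -0.23748787,  1.50113033,  0.12568633,
        1.14888656, -0.15479849]), 'qd': array([ 6.74660444e-04, -8.97578249e-04, -1.59239742e-04, -7.12860440e-05,
        8.12587861e-04, -1.89625505e-03,  1.33201342e-03]), 'tau': array([ 2.70082246e-04, -6.20595145e+01, -2.18635038e+00, -2.49658281e+01,
        1.27831183e-02,  1.17692363e-02, -3.74663364e-05]), 'tcp_pos': array([0.207019  , 0.58912013, 0.19331591]), 'eef_rot': array([-1.34007612e-04,  1.68094386e-01,  9.85770495e-01, -8.88979463e-04]), 'contact_force': array([-0.6095459 ,  0.04452733, -0.61791527]), 'wrist_torque': array([-0.02598622, -0.00638472, -0.05073971]), 'width': 0.08521016507834124} -0.0187
scene {'mtx': array([[360.47794576,   0.        , 259.00773967],
       [  0.        , 360.47794576, 192.28486726],
       [  0.        ,   0.        ,   1.        ]]), 'R': array([[-0.62328756,  0.78167481, -0.02229607],
       [ 0.46541671,  0.34789755, -0.81385169],
       [-0.62841062, -0.5176406 , -0.58064473]]), 't': array([ 0.38013011, -0.20540587,  1.23919161])}
[... 194 characters left out ...]
-0.99964503,  0.02044132],
       [-0.98969794,  0.01400326, -0.14248472],
       [ 0.1421479 , -0.02266535, -0.9895859 ]]), 't': array([-0.02739968,  0.54638987,  1.24030672])}
wrist {'mtx': array([[265.19524327,   0.        , 256.74152393],
       [  0.        , 265.19524327, 186.73929715],
       [  0.        ,   0.        ,   1.        ]]), 'hand_eye': array([[ 2.08604917e-04, -9.64733029e-01, -2.63230203e-01,
         6.65646867e-02],
       [ 9.99999972e-01,  1.71919574e-04,  1.62399371e-04,
         9.12765873e-04],
       [-1.11417613e-04, -2.63230230e-01,  9.64733038e-01,
        -1.80328842e-01],
       [ 0.00000000e+00,  0.00000000e+00,  0.00000000e+00,
         1.00000000e+00]])}
```

View pics/scene0.png

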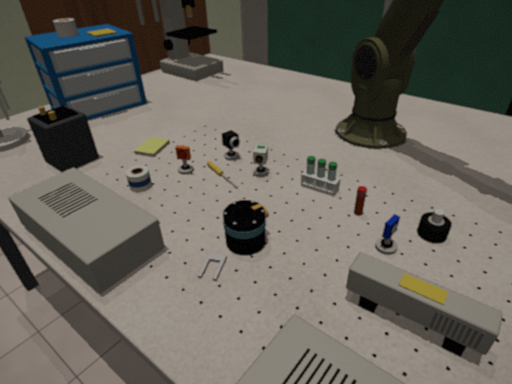

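View pics/top0.png

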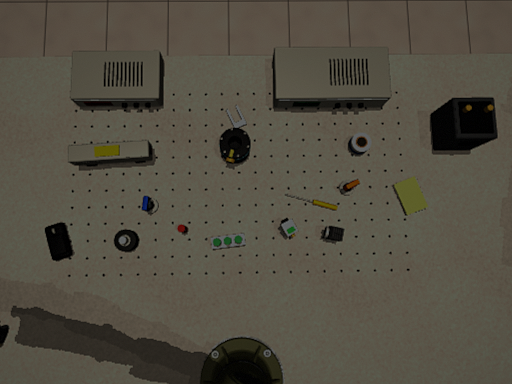

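View pics/wrist0.png

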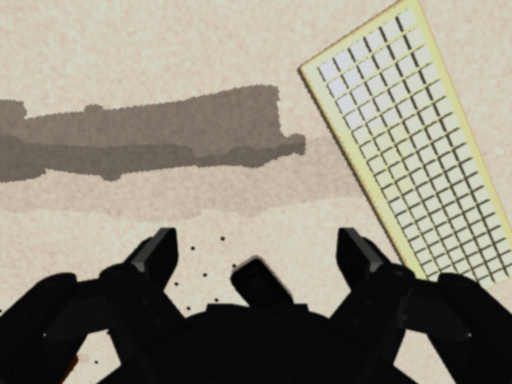

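The scene view shows the laser at lower right, the cell at (245,225) and the props across the bench. In the top view the cell is at (235,146), laser front at (151,153), lens at (148,204), cover (126,240), vial (182,229), detector (288,227), and beam stop (333,234). Next I'll get coarse positions from the top camera.

```bash
cat > h.py <<'E'
import numpy as np,cv2
from station import ctrl,get_state,vision,models
from scipy.spatial.transform import Rotation as Rn
def rot(q): return Rn.from_quat([q[1],q[2],q[3],q[0]]).as_matrix()
def q_down(yaw):
    # tool z down; tool x axis at world heading yaw
    c,s=np.cos(yaw),np.sin(yaw)
    M=np.array([[c,s,0],[s,-c,0],[0,0,-1]])
    x,y,z,w=Rn.from_matrix(M).as_quat(); return np.array([w,x,y,z])
def cam(name,s=None):
    ci=vision.camera_info(name)
    if name!="wrist":
        R=ci["R"].T; return ci["mtx"],R,-R@ci["t"]
    s=s or get_state(); H=ci["hand_eye"]; Rt=rot(s["eef_rot"])
    return ci["mtx"],Rt@H[:3,:3],Rt@H[:3,3]+s["tcp_pos"]
def cloud(d,K,R,t):
    v,u=np.mgrid[0:d.shape[0],0:d.shape[1]]
    P=np.stack([(u-K[0,2])/K[0,0]*d,(v-K[1,2])/K[1,1]*d,d],-1)
    W=P@R.T+t; W[d<=0]=np.nan; return W
def onplane(px,z,K,R,t):
    px=np.atleast_2d(px).astype(float)
    r=np.c_[(px[:,0]-K[0,2])/K[0,0],(px[:,1]-K[1,2])/K[1,1],np.ones(len(px))]@R.T
    return t+r*((z-t[2])/r[:,2])[:,None]
def proj(X,K,R,t):
    p=(np.atleast_2d(X)-t)@R; p=p@K.T; return p[:,:2]/p[:,2:]
E
python3 - <<'E'
from h import *
i,d=vision.grab_frame("top"); C=cam("top"); W=cloud(d,*C)
for n in "laser cell lens beam_stop detector vial cover filter vial_rack film_roll".split():
    for r in models.masks_of("top",n)[:2]:
        m=r["mask"]; P=W[m]; P=P[~np.isnan(P[:,0])]
        print(n,round(r["p"],2),np.round(r["point"]),m.sum(),np.round(np.median(P,0),3),np.round(P.min(0),3),np.round(P.max(0),3))
s=get_state();print(s["time"])
E
```

```text
cell 0.88 [235. 146.] 884 [0.668 0.007 0.084] [ 0.616 -0.034 -0.004] [0.716 0.05  0.091]
beam_stop 0.69 [332. 235.] 269 [ 0.406 -0.267  0.079] [ 0.386 -0.295 -0.   ] [ 0.429 -0.245  0.085]
detector 0.68 [287. 228.] 272 [ 0.425 -0.14   0.078] [ 0.4   -0.175 -0.005] [ 0.457 -0.12   0.087]
vial 0.52 [347. 185.] 199 [ 0.545 -0.324  0.015] [ 0.528 -0.357 -0.004] [ 0.57  -0.308  0.084]
vial 0.51 [181. 230.] 46 [0.428 0.158 0.074] [0.42  0.151 0.032] [0.436 0.17  0.079]
cover 0.86 [125. 240.] 462 [0.397 0.321 0.04 ] [ 0.366  0.295 -0.006] [0.431 0.369 0.07 ]
filter 0.53 [349. 186.] 190 [ 0.544 -0.324  0.016] [ 0.528 -0.351  0.005] [ 0.568 -0.308  0.084]
vial_rack 0.8 [229. 242.] 432 [0.391 0.029 0.041] [ 0.37  -0.022 -0.004] [0.412 0.086 0.094]
film_roll 0.91 [357. 145.] 440 [ 0.675 -0.364  0.049] [ 0.646 -0.416 -0.005] [ 0.72  -0.337  0.058]
0.7
```

```bash
python3 - <<'E'
from h import *
for p in [(.6,.1,.22),(.67,.107,.045),(.675,-.1,.045),(.57,0,.045),(.425,-.14,.045),(.406,-.267,.045),(.5,.25,.045),(.428,.158,.06),(.4,.32,.05),(.668,.007,.2)]:
    o=[]
    for a in range(-180,180,30):
        q=ctrl.ik(list(p),list(q_down(np.radians(a)))); o.append(a if q is not None else None)
    print(p,o)
q=ctrl.ik([.6,.1,.22],list(q_down(np.pi)));print(q)
ctrl.movep([.6,.1,.22],list(q_down(np.pi)))
s=get_state();print(s["time"],s["tcp_pos"])
i,d=vision.grab_frame("wrist");cv2.imwrite("pics/w1.png",i);np.savez("pics/w1.npz",d=d,i=i,C1=cam("wrist",s)[1],C2=cam("wrist",s)[2])
E
```

```text
(0.6, 0.1, 0.22) [-180, -150, -120, -90, -60, -30, 0, 30, 60, 90, 120, 150]
(0.67, 0.107, 0.045) [-180, -150, -120, -90, -60, -30, 0, 30, 60, 90, 120, 150]
(0.675, -0.1, 0.045) [-180, -150, -120, -90, -60, -30, 0, 30, 60, 90, 120, 150]
(0.57, 0, 0.045) [-180, -150, -120, -90, -60, -30, 0, 30, 60, 90, 120, 150]
(0.425, -0.14, 0.045) [-180, -150, -120, -90, -60, -30, 0, 30, 60, 90, 120, 150]
(0.406, -0.267, 0.045) [-180, -150, -120, -90, -60, -30, 0, 30, 60, 90, 120, 150]
(0.5, 0.25, 0.045) [-180, -150, -120, -90, -60, -30, 0, 30, 60, 90, 120, 150]
(0.428, 0.158, 0.06) [-180, -150, -120, -90, -60, -30, 0, 30, 60, 90, 120, 150]
(0.4, 0.32, 0.05) [-180, -150, -120, -90, -60, -30, 0, 30, 60, 90, 120, 150]
(0.668, 0.007, 0.2) [-180, -150, -120, -90, -60, -30, 0, 30, 60, 90, 120, 150]
[-0.13336279  0.4577074  -0.11475724  1.50599016  0.05472917  1.18103268
  1.31358713]
2.9417 [0.59974428 0.10144771 0.21995733]
```

View pics/w1.png

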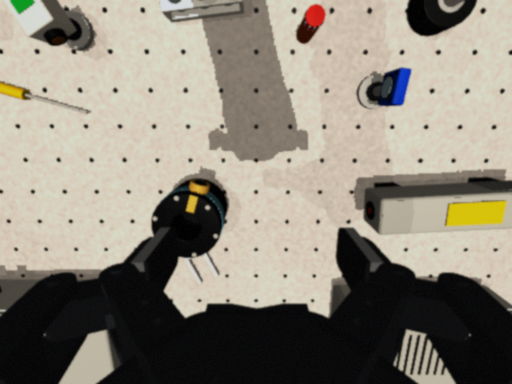

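The wrist view shows the cell top around (190,218) with the brass strip at (193,200). The laser's front end is at (372,208), the lens foot at (370,92) with its plate at (402,87), the vial at (312,20), and the cover at (440,10). Now I'll fit the cell and laser.

```bash
cat > fit.py <<'E'
from h import *
import scipy.optimize as so
def fitc(P):
    c=so.least_squares(lambda p:np.hypot(P[:,0]-p[0],P[:,1]-p[1])-p[2],[*P[:,:2].mean(0),.04],loss="soft_l1",f_scale=.001).x
    return c
E
python3 - <<'E'
from fit import *
z=np.load("pics/w1.npz");d=z["d"];i=z["i"];K=vision.camera_info("wrist")["mtx"];C=(K,z["C1"],z["C2"])
W=cloud(d,*C)
print("bench z",np.nanmedian(W[120:180,330:400,2]),np.nanmedian(W[60:120,130:200,2]))
m=((W[...,2]>.078)&(W[...,2]<.095)).astype(np.uint8)
n,l,st,ce=cv2.connectedComponentsWithStats(m)
for k in range(1,n):
    if st[k][4]>60: 
        P=W[l==k];print(k,st[k],np.round(np.median(P,0),4),P[:,:2].min(0).round(3),P[:,:2].max(0).round(3))
v=cv2.resize(i,None,fx=4,fy=4,interpolation=cv2.INTER_CUBIC)
cv2.imwrite("pics/w1cell.png",v[640:1140,520:1000]); cv2.imwrite("pics/w1las.png",v[660:1000,1400:2048])
E
```

```text
bench z 0.00052771697899337 0.0005044136505092944
1 [   3    0   51   37 1115] [ 0.4311 -0.1391  0.0805] [ 0.418 -0.164] [ 0.452 -0.115]
2 [390  67  21  38 470] [0.502  0.2651 0.0804] [0.482 0.257] [0.522 0.274]
3 [ 375  189  137   46 5203] [0.6502 0.3374 0.0887] [0.623 0.256] [0.682 0.427]
4 [ 151  192   70   66 2581] [0.6614 0.0189 0.0855] [ 0.627 -0.034] [0.717 0.055]
6 [  59  329   61   55 1959] [ 0.8832 -0.1356  0.0934] [ 0.826 -0.194] [ 0.925 -0.108]
7 [ 393  330   62   54 1736] [0.8974 0.3523 0.0788] [0.839 0.313] [0.942 0.414]
```

View pics/w1cell.png

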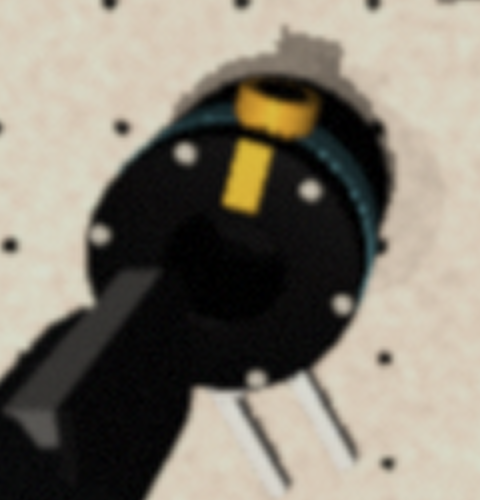

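View pics/w1las.png

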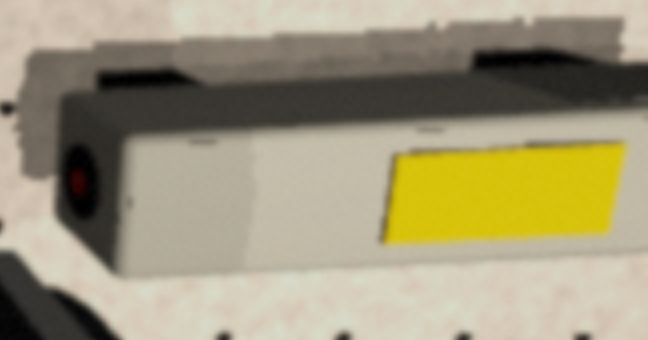

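```bash
python3 - <<'E'
from fit import *
ctrl.movep([.72,.125,.2],list(q_down(np.pi)))
s=get_state();print(s["time"],s["tcp_pos"])
i,d=vision.grab_frame("wrist");C=cam("wrist",s)
np.savez("pics/w2.npz",d=d,i=i,C1=C[1],C2=C[2])
v=cv2.resize(i,None,fx=1.5,fy=1.5,interpolation=cv2.INTER_CUBIC);cv2.imwrite("pics/w2.png",v)
E
```

```text
3.5583 [0.71967309 0.12580811 0.19880333]
```

View pics/w2.png

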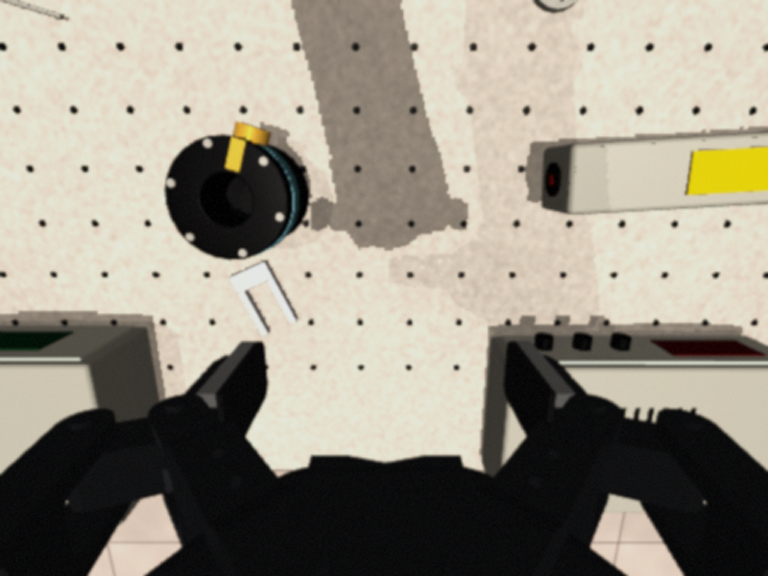

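The cell is now fully visible at (235,195), with the brass port at (250,133), and the laser's front end is at (570,178).

```bash
python3 - <<'E'
from fit import *
z=np.load("pics/w2.npz");d=z["d"];i=z["i"];K=vision.camera_info("wrist")["mtx"];C=(K,z["C1"],z["C2"])
W=cloud(d,*C); Z=W[...,2]
m=((abs(Z-.0855)<.006)).astype(np.uint8); m[220:]=0
n,l,st,ce=cv2.connectedComponentsWithStats(m)
for k in range(1,n):
    if st[k][4]<300: continue
    mk=(l==k).astype(np.uint8); P=W[l==k]; print(k,st[k],np.median(P,0).round(4))
    cs,_=cv2.findContours(mk,cv2.RETR_CCOMP,cv2.CHAIN_APPROX_NONE)
    for c in cs:
        c=c[:,0]
        if len(c)<20: continue
        zt=.085 if st[k][0]<250 else .088
        B=onplane(c,zt,*C)[:,:2]
        if zt==.085: print("circ",fitc(B).round(4))
        else:
            r=cv2.minAreaRect((B*1000).astype(np.float32));print(r,cv2.boxPoints(r).round(1).tolist())
            # long edges
            sel=(c[:,0]<505)
            yl=B[:,1].min()
            for nm,cond in (("lowx",B[:,0]<np.median(B[:,0])),("hix",B[:,0]>np.median(B[:,0]))):
                e=B[cond&(B[:,1]>yl+.012)&(c[:,0]<508)]; p=so.least_squares(lambda p:p[0]+p[1]*(e[:,1]-yl)-e[:,0],[.65,0],loss="soft_l1",f_scale=.001).x;print(nm,p.round(4),len(e),yl.round(4))
            e=B[(B[:,1]<yl+.008)];p=np.polyfit(e[:,0],e[:,1],1);print("front edge",p,np.median(e[:,1]))
hsv=cv2.cvtColor(i,cv2.COLOR_BGR2HSV);b=((hsv[...,1]>130)&(hsv[...,2]>120)&(abs(hsv[...,0].astype(int)-22)<8))
b&=(np.arange(512)<250)[None]&(np.arange(384)<220)[:,None]
top=b&(abs(Z-.085)<.007);Q=W[top];print("strip",len(Q),np.median(Q,0).round(4)); 
r=cv2.minAreaRect((Q[:,:2]*1000).astype(np.float32));print(r)
tube=b&(Z<.078);print("tube",W[tube].mean(0).round(4),W[tube].min(0).round(4),W[tube].max(0).round(4))
# red spot
rd=((hsv[...,1]>150)&((hsv[...,0]<8)|(hsv[...,0]>172))&(hsv[...,2]>50));rd[:,:340]=0;rd[:,400:]=0;rd[:80]=0;rd[160:]=0
print("red",W[rd].shape,np.median(W[rd],0).round(4))
E
```

```text
1 [ 375   88  137   55 6290] [0.6537 0.3229 0.0887]
((654.1906127929688, 326.51397705078125), (49.387149810791016, 147.32322692871094), 3.3000271320343018) [[625.2999877929688, 398.6000061035156], [633.7999877929688, 251.60000610351562], [683.0999755859375, 254.39999389648438], [674.5999755859375, 401.5]]
lowx [ 0.6343 -0.0586] 118 0.2523
hix [ 0.6827 -0.0582] 124 0.2523
front edge [0.02387572 0.23886337] 0.25405505614999335
2 [ 109   90   84   83 4535] [0.6697 0.0112 0.0855]
circ [0.6724 0.0115 0.0444]
circ [0.6723 0.0122 0.0187]
strip 236 [0.6408 0.021  0.086 ]
((640.8978881835938, 20.754161834716797), (11.341314315795898, 23.326923370361328), 71.87020111083984)
tube [0.6262 0.0282 0.0714] [0.6192 0.0162 0.0638] [0.6331 0.0385 0.0768]
red (9, 3) [0.6593 0.2547 0.0633]
```

```bash
python3 - <<'E'
from fit import *
ctrl.movep([.70,.012,.17],list(q_down(np.pi)))
s=get_state();print(s["time"],s["tcp_pos"])
i,d=vision.grab_frame("wrist");C=cam("wrist",s)
np.savez("pics/w3.npz",d=d,i=i,C1=C[1],C2=C[2])
W=cloud(d,*C); Z=W[...,2]
m=((abs(Z-.0855)<.006)).astype(np.uint8); m[240:]=0
n,l,st,ce=cv2.connectedComponentsWithStats(m); k=1+st[1:,4].argmax(); print(st[k])
cs,_=cv2.findContours((l==k).astype(np.uint8),cv2.RETR_CCOMP,cv2.CHAIN_APPROX_NONE)
cc=None
for c in cs:
    if len(c)>20:
        f=fitc(onplane(c[:,0],.085,*C)[:,:2]);print(f.round(4)); cc=f if cc is None else cc
# rectify top plane
g=np.mgrid[0:600,0:600]; X=f[0]+(g[0]-400)*2e-4; Y=f[1]+(g[1]-300)*2e-4   # .2 mm/px
px=proj(np.stack([X,Y,np.full(X.shape,.0855)],-1).reshape(-1,3),*C).reshape(600,600,2).astype(np.float32)
r=cv2.remap(i,px[...,0],px[...,1],cv2.INTER_CUBIC); cv2.circle(r,(300,400),225,(0,255,0),1); cv2.imwrite("pics/rect3.png",r)
hsv=cv2.cvtColor(r,cv2.COLOR_BGR2HSV);b=((hsv[...,1]>130)&(hsv[...,2]>110)&(abs(hsv[...,0].astype(int)-22)<8)).astype(np.uint8)
n,l,st,ce=cv2.connectedComponentsWithStats(b)
for k in range(1,n):
    if st[k][4]>500:
        pp=np.argwhere(l==k); rr=cv2.minAreaRect(pp[:,::-1].astype(np.float32)); ctr=(ce[k]-[300,400]); print(st[k],rr,np.degrees(np.arctan2(ctr[0],ctr[1])))
cv2.imwrite("pics/w3.png",i)
E
```

```text
4.15 [0.6993276  0.01037541 0.17128636]
[ 212  109   89   88 5057]
[0.6723 0.0107 0.0441]
[0.6719 0.0107 0.0189]
[ 314  133  107  172 9282] ((348.4853820800781, 218.54013061523438), (95.09001159667969, 161.302734375), 19.983104705810547) 162.5842148659068
```

View pics/rect3.png

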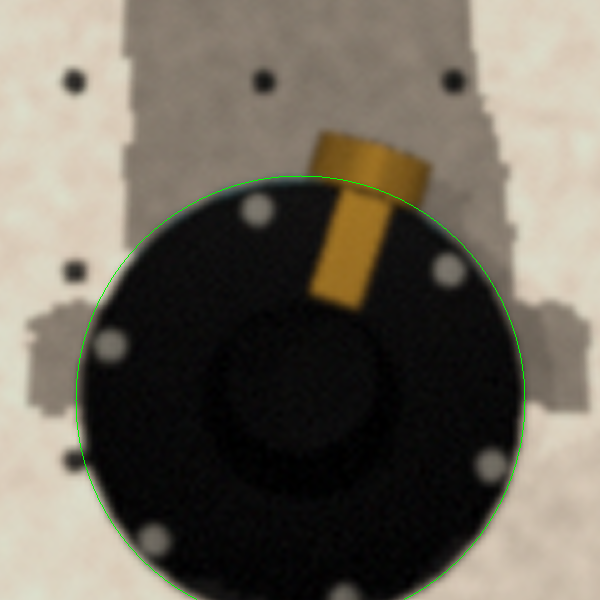

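View pics/w3.png

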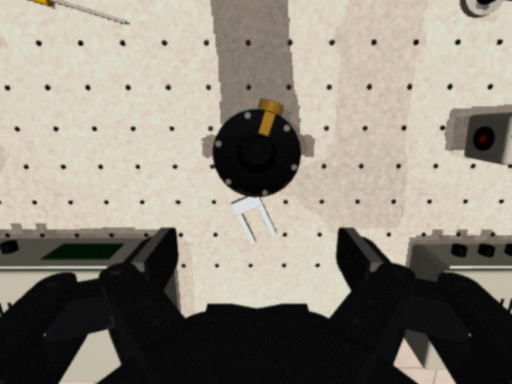

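The rectified view puts the cell centre at about (0.672, 0.011), and the strip and port point along a heading of about 162.5°. The beam heading from the laser's sides and from the line to the cell agrees at −86.7°. Next I'll take close views of each object.

```bash
cat >> fit.py <<'E'
cell=np.array([.6723,.0112]); lf=np.array([.6583,.2535]); u=(cell-lf)/np.linalg.norm(cell-lf)
port=np.radians(162.6)
def look(tag,xy,yaw,z=.2,dx=0):
    ctrl.movep([xy[0],xy[1],z],list(q_down(yaw))); ctrl.pause(.15)
    s=get_state(); i,d=vision.grab_frame("wrist"); C=cam("wrist",s)
    np.savez(f"pics/{tag}.npz",d=d,i=i,C1=C[1],C2=C[2]); cv2.imwrite(f"pics/{tag}.png",i)
    return i,d,C,s
def rectify(i,C,xy,z,half=.06,sc=2e-4,tag=None):
    n=int(2*half/sc); g=np.mgrid[0:n,0:n]; X=xy[0]-half+g[0]*sc; Y=xy[1]-half+g[1]*sc
    px=proj(np.stack([X,Y,np.full(X.shape,z)],-1).reshape(-1,3),*C).reshape(n,n,2).astype(np.float32)
    r=cv2.remap(i,px[...,0],px[...,1],cv2.INTER_CUBIC)
    if tag: cv2.imwrite(f"pics/{tag}.png",r)
    return r   # row=+x world, col=+y
def toprect(d,C,xy,zt,tol=.006,rad=.05):
    W=cloud(d,*C); m=(abs(W[...,2]-zt)<tol)&(np.hypot(W[...,0]-xy[0],W[...,1]-xy[1])<rad)
    n,l,st,ce=cv2.connectedComponentsWithStats(m.astype(np.uint8)); k=1+st[1:,4].argmax()
    c=max(cv2.findContours((l==k).astype(np.uint8),cv2.RETR_EXTERNAL,cv2.CHAIN_APPROX_NONE)[0],key=len)[:,0]
    B=onplane(c,np.median(W[l==k][:,2]),*C)[:,:2]
    r=cv2.minAreaRect((B*1000).astype(np.float32)); return r,B,np.median(W[l==k][:,2])
E
python3 - <<'E'
from fit import *
for tag,xy in (("stop",(.406,-.267)),("det",(.427,-.14)),("vial",(.43,.16)),("cover",(.40,.325)),("lens",(.502,.26))):
    i,d,C,s=look("v_"+tag,xy,np.pi)
    zt={"vial":.075,"cover":.066}.get(tag,.08)
    r,B,zm=toprect(d,C,xy,zt,rad=.045); print(tag,s["time"],s["tcp_pos"].round(4),np.round(r[0],1),np.round(r[1],1),round(r[2],1),zm, fitc(B).round(4) if tag in("vial","cover") else "")
    rectify(i,C,xy,zt,tag="r_"+tag)
R=[cv2.resize(cv2.imread(f"pics/r_{t}.png"),(260,260)) for t in("lens","stop","det","vial","cover")]
V=[cv2.resize(cv2.imread(f"pics/v_{t}.png"),(260,195)) for t in("lens","stop","det","vial","cover")]
cv2.imwrite("pics/r_all.png",np.vstack([np.hstack(R[:3]),np.hstack(R[3:]+[R[0]*0])]))
E
```

```text
stop 5.8583 [ 0.407  -0.2663  0.1998] [ 408.3 -267.9] [47.3 37.7] 77.8 0.08057538269383857 
det 6.6333 [ 0.4269 -0.1411  0.1999] [ 425.7 -140.6] [40.2 35.9] 28.3 0.08059008706609261 
vial 7.9833 [0.4305 0.1584 0.1999] [428.4 164.3] [21.8 21.7] 45.9 0.07553943502506855 [0.4287 0.1647 0.0106]
cover 8.8917 [0.4008 0.3235 0.2   ] [398.8 330.7] [19.4 20.9] 89.9 0.0664384449709079 [0.3986 0.3306 0.0103]
lens 9.6417 [0.5011 0.2608 0.2002] [501.2 266. ] [15.6 39.8] 85.9 0.08036014015523352
```

View pics/r_all.png

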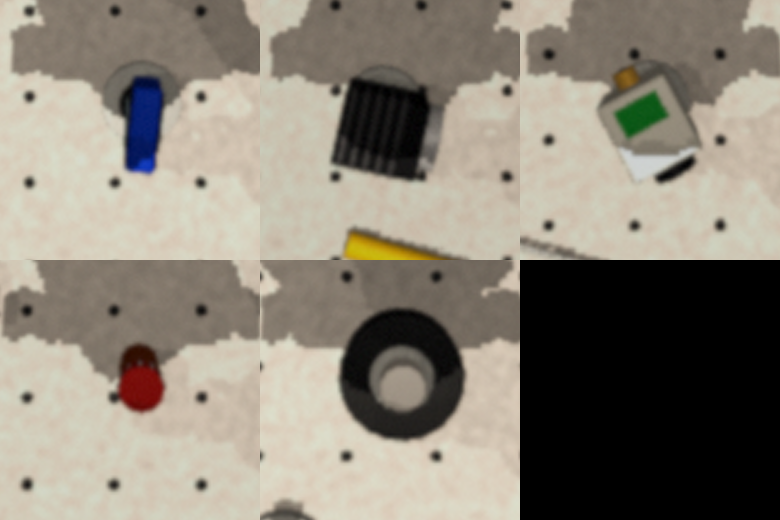

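View pics/v_lens.png

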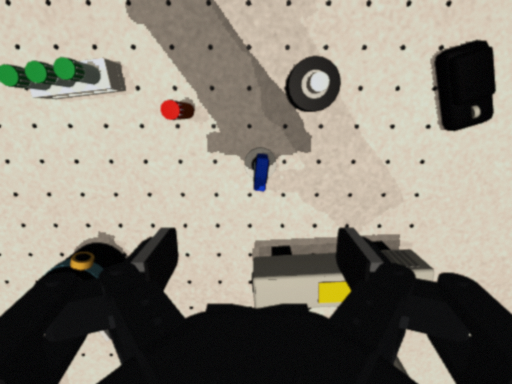

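View pics/v_det.png

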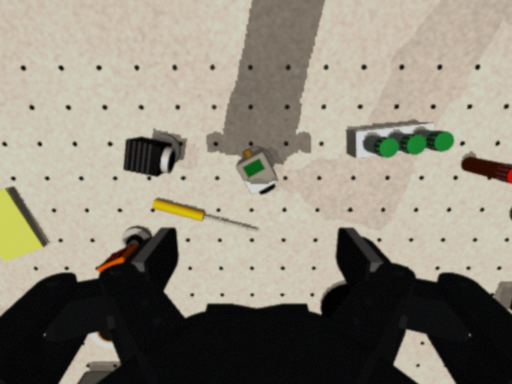

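```bash
python3 - <<'E'
from fit import *
K=vision.camera_info("wrist")["mtx"]; out=[]
for tag,xy in (("stop",(.408,-.267)),("det",(.4257,-.1406)),("lens",(.5012,.266))):
    z=np.load(f"pics/v_{tag}.npz");C=(K,z["C1"],z["C2"])
    for tol in (.002,.003,.004):
        r,B,zm=toprect(z["d"],C,xy,.0806,tol=tol,rad=.035); print(tag,tol,np.round(r[0],1),np.round(r[1],1),round(r[2],1))
        if tol==.003:
            im=rectify(z["i"],C,xy,.08,half=.04); p=cv2.boxPoints(r)/1000; p=((p-np.array(xy)+.04)/2e-4)[:,::-1]
            cv2.polylines(im,[p.round().astype(np.int32)],True,(0,255,0),1); out.append(cv2.resize(im,(260,260)) if 0 else im[:, :])
cv2.imwrite("pics/rr.png",cv2.resize(np.hstack(out),(798,266)))
E
```

```text
stop 0.002 [ 407.9 -271.7] [39.8 36.7] 76.6
stop 0.003 [ 408.  -271.5] [40.3 36.7] 76.6
stop 0.004 [ 408.  -270.4] [42.5 37.2] 76.6
det 0.002 [ 425.8 -140.6] [39.5 35.8] 27.6
det 0.003 [ 425.9 -140.6] [39.7 35.8] 28.6
det 0.004 [ 425.8 -140.6] [40.1 35.8] 28.3
lens 0.002 [501.6 266.2] [14.1 39.3] 83.8
lens 0.003 [501.5 266. ] [14.5 39.6] 83.7
lens 0.004 [501.4 266. ] [14.5 39.7] 83.7
```

View pics/rr.png

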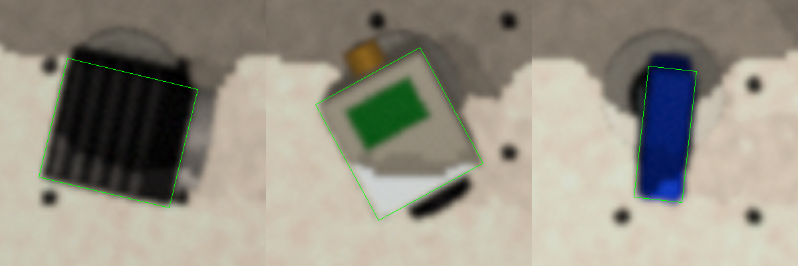

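Refined poses: lens (0.501, 0.266) at ~84.5°, beam stop (0.408, −0.272) with its mouth heading ~77°, and detector (0.426, −0.141) with its nose heading ~28°. The fitted outlines match the plate and box edges in the picture. I'll start with the lens.

```bash
cat >> fit.py <<'E'
def st(msg=""):
    s=get_state(); print(msg,"t",round(s["time"],2),s["tcp_pos"].round(4),"w",round(s["width"],4),"F",s["contact_force"].round(1),"q7",s["qpos"][6].round(2)); return s
def pick(xy,yaw,z,force=40,up=.19):
    ctrl.movep([*xy,z+.08],list(q_down(yaw))); ctrl.movel([*xy,z],max_speed=.12); st("at")
    ctrl.close_gripper(force); st("closed"); ctrl.movel([*xy,up],max_speed=.15); return st("up")
def place(xy,yaw,z,up=.19,hi=.19):
    ctrl.movep([*xy,hi],list(q_down(yaw))); st("over"); ctrl.movel([*xy,z+.02],max_speed=.12); ctrl.movel([*xy,z],max_speed=.04); ctrl.pause(.2); st("down")
    ctrl.ungrasp(); st("open"); ctrl.movel([*xy,up],max_speed=.15); return st("away")
hb=np.arctan2(u[1],u[0]); T_lens=cell-.1*u; T_stop=cell+.105*u; T_det=cell+.1*np.array([np.cos(port),np.sin(port)])
E
python3 - <<'E'
from fit import *
print(T_lens,T_stop,T_det,np.degrees(hb))
s=get_state();print(s["qpos"].round(2))
for y in (84.7,-95.3): print(y,ctrl.ik([.5014,.266,.1],list(q_down(np.radians(y)))).round(2))
a=np.radians(84.7)
pick((.5014,.266),a,.043)
E
```

```text
[0.66653166 0.11103349] [ 0.67835676 -0.09362517] [0.57687597 0.04110408] -86.69314877331645
[-0.3   0.42 -0.33  1.65  0.15  1.1   0.9 ]
84.7 [-0.59  0.51  0.09  1.79 -0.06  0.85 -0.57]
-95.3 [-0.11  0.57 -0.66  1.78  0.42  0.93  2.1 ]
at t 11.83 [0.5019 0.2661 0.0435] w 0.0858 F [0.1 0.5 0.8] q7 -0.56
closed t 12.6 [0.5008 0.2668 0.0444] w -0.0004 F [-5.6  0.6 15.5] q7 -0.56
up t 13.73 [0.5009 0.2657 0.189 ] w 0.0006 F [-1.4 -0.7  0. ] q7 -0.58
```

```bash
python3 - <<'E'
from fit import *
i,d=vision.grab_frame("scene");cv2.imwrite("pics/s1.png",cv2.resize(i[120:300,260:480],(800,655))[:600])
i,d=vision.grab_frame("wrist");cv2.imwrite("pics/w4.png",i)
E
```

```text
(no output)
```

View pics/s1.png

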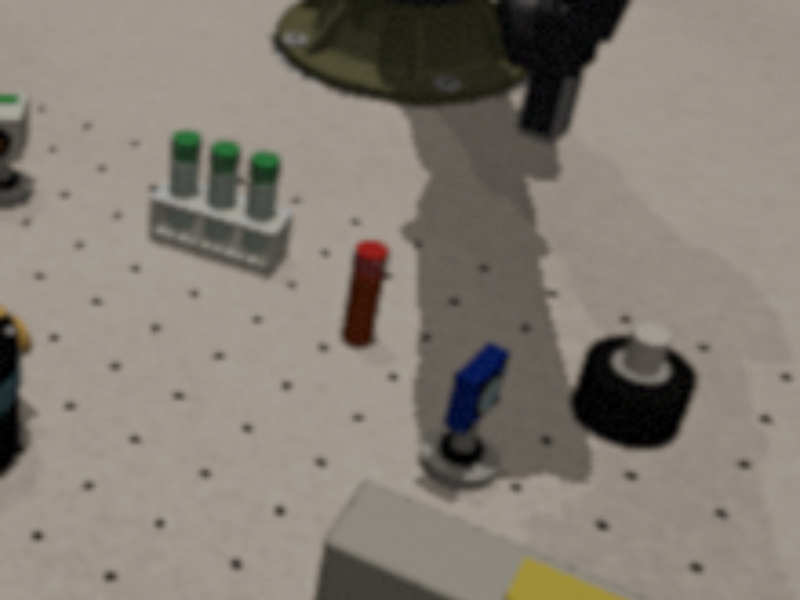

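View pics/w4.png

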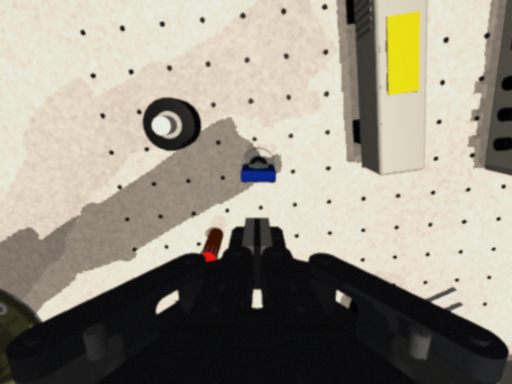

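```bash
python3 - <<'E'
from fit import *
s=get_state(); print(s["width"],s["tcp_pos"],s["eef_rot"])
ctrl.ungrasp(); ctrl.pause(.1)
i,d,C,s=look("v_lens2",(.502,.26),np.radians(84.7))
r,B,zm=toprect(d,C,(.5014,.266),.0806,tol=.003,rad=.06); print(np.round(r[0],1),np.round(r[1],1),round(r[2],1),zm)
i,d,C,s=look("v_lens3",(.502,.26),np.pi)
r,B,zm=toprect(d,C,(.5014,.266),.0806,tol=.003,rad=.06); print(np.round(r[0],1),np.round(r[1],1),round(r[2],1),zm)
i,d=vision.grab_frame("scene");C=cam("scene")
print(proj([[.502,.266,.08],[.502,.266,.0]],*C))
cv2.imwrite("pics/s2.png",i)
K=vision.camera_info("wrist")["mtx"]
st("")
E
python3 - <<'E'
import cv2,numpy as np
import sys; sys.path.insert(0,'.')
a=cv2.imread("pics/scene0.png")[190:280,350:460];b=cv2.imread("pics/s2.png")[190:280,350:460]
cv2.imwrite("pics/cmp.png",cv2.resize(np.hstack([a,b]),None,fx=3.5,fy=3.5))
E
```

```text
0.00011944912827607936 [0.50086599 0.26569686 0.1889322 ] [-1.73061558e-04  7.39042251e-01  6.73658351e-01 -9.73836485e-04]
[501.9 267.5] [15.2 39.3] 84.7 0.08035253046385232
[501.6 266. ] [14.9 39.8] 83.6 0.08043690460304354
[[392.25538333 219.41673978]
 [385.19899352 247.6720589 ]]
 t 16.74 [0.5019 0.2601 0.2   ] w 0.0853 F [ 0.2 -1.3  0.2] q7 0.91
```

View pics/cmp.png

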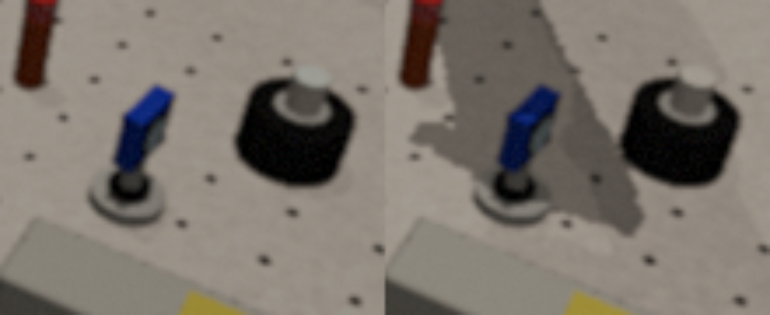

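View pics/v_lens2.png

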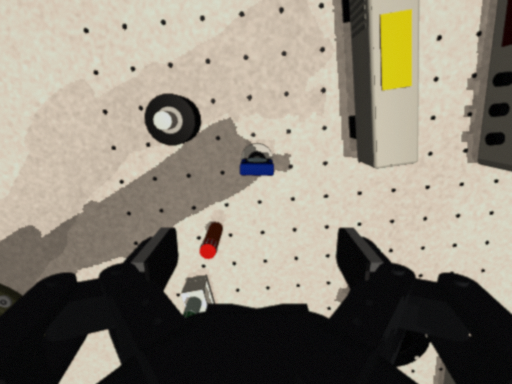

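The lens hasn't moved, so the fingers shut above it and touched its top with about 15 N. I'll check where the fingertips really are in the tool frame, using the wrist depth.

```bash
python3 - <<'E'
from fit import *
ctrl.close_gripper(20); s=get_state(); i,d=vision.grab_frame("wrist"); 
H=vision.camera_info("wrist")["hand_eye"];K=vision.camera_info("wrist")["mtx"]
W=cloud(d,K,H[:3,:3],H[:3,3])
for r in range(196,300,8): print(r,d[r,[245,250,257,264,270]].round(3),W[r,250].round(4),W[r,264].round(4))
st()
z=np.load("pics/v_lens3.npz");W=cloud(z["d"],K,H[:3,:3],H[:3,3])
m=(z["d"]<.25)&(z["d"]>0); P=W[m]; print("open zmax",np.percentile(P[:,2],[50,90,99,100]).round(4)); f=P[P[:,2]>np.percentile(P[:,2],97)];print(f.mean(0),f.min(0),f.max(0))
cv2.imwrite("pics/w5.png",i)
E
```

```text
196 [0.397 0.397 0.397 0.396 0.398] [-0.0516 -0.0092  0.199 ] [-0.0514  0.0118  0.1982]
204 [0.402 0.402 0.401 0.4   0.401] [-0.0648 -0.0093  0.2005] [-0.0642  0.0119  0.1988]
212 [0.403 0.405 0.403 0.404 0.404] [-0.0775 -0.0094  0.1999] [-0.0771  0.012   0.1989]
220 [0.144 0.145 0.144 0.144 0.408] [ 0.0107 -0.0028 -0.0455] [ 0.0108  0.0048 -0.0459]
228 [0.134 0.135 0.134 0.134 0.143] [ 0.0104 -0.0025 -0.0555] [ 0.0108  0.0046 -0.0564]
236 [0.125 0.125 0.126 0.124 0.124] [ 0.011  -0.0023 -0.0659] [ 0.0115  0.0043 -0.0669]
244 [0.118 0.118 0.118 0.118 0.116] [ 0.0107 -0.0021 -0.0734] [ 0.0106  0.0041 -0.0733]
252 [0.108 0.109 0.117 0.108 0.109] [ 0.0115 -0.0019 -0.0819] [ 0.012   0.0039 -0.0827]
260 [0.102 0.103 0.118 0.103 0.103] [ 0.0117 -0.0017 -0.0884] [ 0.0119  0.0037 -0.0888]
268 [0.098 0.103 0.119 0.099 0.098] [ 0.0087 -0.0017 -0.0893] [ 0.0107  0.0036 -0.0924]
276 [0.089 0.108 0.12  0.108 0.083] [ 0.0025 -0.0019 -0.0854] [ 0.003   0.0038 -0.0861]
284 [0.089 0.108 0.121 0.108 0.084] [-0.0003 -0.0018 -0.0866] [-0.0002  0.0038 -0.0868]
292 [0.088 0.111 0.339 0.109 0.085] [-0.0052 -0.0019 -0.0851] [-0.0041  0.0039 -0.0866]
 t 17.56 [0.502 0.26  0.2  ] w -0.0001 F [0.2 0.1 0.4] q7 0.91
open zmax [-0.1193 -0.0968 -0.0588 -0.0505]
[ 0.00322512  0.00057082 -0.06111269] [-0.0118556  -0.05553114 -0.06851742] [ 0.0116705   0.05740273 -0.05052798]
```

View pics/w5.png

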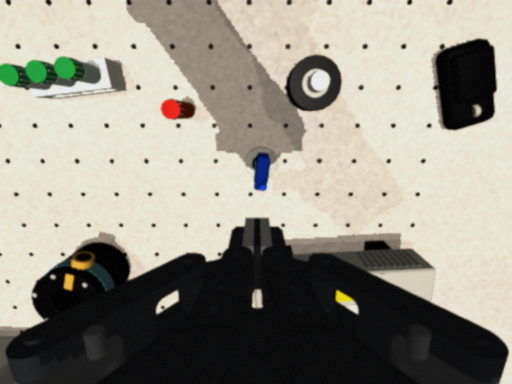

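The depth says the shut tips sit about 36–43 mm behind the stated TCP, so the reported tool length is off. I'll measure it directly by touching a free spot of bench with the shut fingers, slowly and with a force check.

```bash
python3 - <<'E'
from fit import *
z=np.load("pics/v_lens3.npz");K=vision.camera_info("wrist")["mtx"];H=vision.camera_info("wrist")["hand_eye"];W=cloud(z["d"],K,H[:3,:3],H[:3,3])
print("body",W[[312,320,340,370],256].round(3).tolist())
xy=(.52,.17); q=list(q_down(np.pi))
ctrl.movep([*xy,.05],q); f0=get_state()["contact_force"][2]
ctrl.movel([*xy,-.02],max_speed=.12); s=st()
zz=-.02
while zz>-.055:
    zz-=.002; ctrl.movel([*xy,zz],max_speed=.05); s=get_state(); print(round(zz,3),s["tcp_pos"][2].round(4),(s["contact_force"][2]-f0).round(1))
    if s["contact_force"][2]-f0>4: break
ctrl.movel([*xy,.08],max_speed=.2); st()
E
```

```text
body [[0.011, 0.001, -0.116], [0.011, 0.001, -0.119], [0.011, 0.001, -0.125], [0.012, 0.001, -0.135]]
 t 19.02 [ 0.5206  0.1707 -0.0192] w -0.0001 F [0.3 0.7 0.4] q7 0.97
-0.022 -0.0215 -1.1
-0.024 -0.024 -0.2
-0.026 -0.0262 -0.2
-0.028 -0.0281 -1.2
-0.03 -0.0301 -1.0
-0.032 -0.0321 -1.1
-0.034 -0.0341 -0.8
-0.036 -0.0361 -0.1
-0.038 -0.037 11.2
 t 22.02 [0.5194 0.1696 0.0791] w -0.0001 F [ 0.3 -0.8  0.1] q7 1.02
```

The tips touch the bench at TCP z = −0.0365, so the true tips are 36.5 mm above the reported TCP. I'll correct for that and go on.

```bash
sed -i 's/^def pick.*/D=.0365\ndef pick(xy,yaw,z,force=40,up=.17):\n    z-=D/; s/^def place.*/def place(xy,yaw,z,up=.15,hi=.15):\n    z-=D/' fit.py; python3 - <<'E'
from fit import *
ctrl.ungrasp()
s=pick((.5016,.266),np.radians(84.2),.043,up=.15)
if s["width"]>.03:
    place(T_lens,hb+np.pi,.0435)
E
```

```text
at t 24.97 [0.5021 0.266  0.007 ] w 0.0855 F [1.  0.  0.1] q7 -0.46
closed t 25.45 [0.502  0.2662 0.0071] w 0.0394 F [-0.6 -0.1  5.9] q7 -0.46
up t 26.56 [0.5009 0.2657 0.149 ] w 0.0394 F [ 0.   0.3 -1.8] q7 -0.51
over t 27.47 [0.6657 0.1124 0.1491] w 0.0395 F [-0.3  0.2 -1.6] q7 -0.04
down t 29.49 [0.6663 0.111  0.0071] w 0.0398 F [-2.8 -0.7  4.6] q7 -0.01
open t 30.01 [0.6666 0.111  0.0069] w 0.0851 F [-0.6  0.4 -0.2] q7 -0.01
away t 31.11 [0.6659 0.111  0.1489] w 0.0854 F [0.3 0.1 0.2] q7 -0.04
```

Lens gripped (39.4 mm) and placed. Next, the beam stop, then one look at both.

```bash
python3 - <<'E'
from fit import *
for a in (77,257-360): print(a,ctrl.ik([.408,-.2715,.1],list(q_down(np.radians(a)))).round(2))
s=pick((.408,-.2715),np.radians(77),.043,up=.15)
if s["width"]>.03:
    place(T_stop,hb+np.pi,.0435)
i,d,C,s=look("c1",(.70,.0),np.pi,z=.2)
for nm,xy in(("lens",T_lens),("stop",T_stop)):
    r,B,zm=toprect(d,C,xy,.0806,tol=.003,rad=.04); print(nm,np.round(r[0],1),np.round(r[1],1),round(r[2],1),zm,"target",xy.round(4),np.degrees(hb+np.pi))
cv2.imwrite("pics/c1b.png",cv2.resize(i,None,fx=1.5,fy=1.5))
E
```

```text
77 [ 0.31  0.42  0.32  1.99 -0.19  0.76  0.51]
-103 [-0.16  0.67  1.15  1.99 -0.75  0.99 -2.  ]
at t 33.62 [ 0.4084 -0.2716  0.0069] w 0.0855 F [-0.3 -0.2 -0.3] q7 0.58
closed t 34.13 [ 0.4084 -0.2717  0.007 ] w 0.0357 F [-0.3  0.7  7. ] q7 0.58
up t 35.24 [ 0.4074 -0.271   0.1491] w 0.0354 F [-0.3  0.1 -3.1] q7 0.48
over t 36.47 [ 0.6772 -0.0961  0.15  ] w 0.0353 F [ 0.2 -1.1 -3. ] q7 0.27
down t 38.49 [ 0.6779 -0.0934  0.007 ] w 0.0355 F [-3.9  1.3  5. ] q7 0.3
open t 39.03 [ 0.6784 -0.0937  0.0069] w 0.0854 F [0.5 0.7 0. ] q7 0.3
away t 40.13 [ 0.6777 -0.0934  0.1489] w 0.0854 F [-0.5 -0.3  0.1] q7 0.27
lens [666.4 110.2] [39.3 14.6] 2.2 0.08038608313608311 target [0.6665 0.111 ] 93.30685122668355
stop [678. -93.] [36.6 40.4] 3.7 0.08063976845781429 target [ 0.6784 -0.0936] 93.30685122668355
```

View pics/c1b.png

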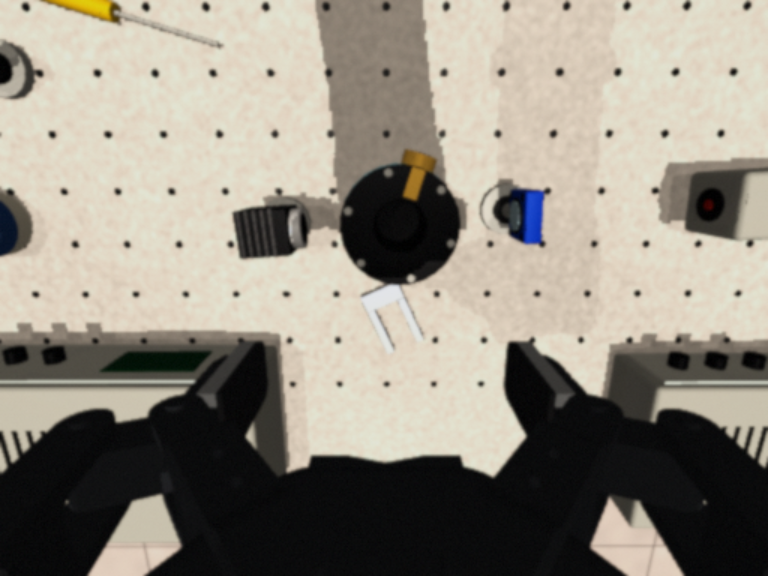

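Both are within 1 mm and about 1° of target: the lens plate at (525,215) is square to the beam and the stop at (270,230) has its mouth facing the cell. Now the detector.

```bash
python3 - <<'E'
from fit import *
for a in (28.3,208.3-360): 
  for p,b in (((.4258,-.1406,.0),a),((*T_det,.0),a-45.7)):
    x=ctrl.ik(list(p),list(q_down(np.radians(b)))); print(b,None if x is None else x.round(2))
s=pick((.4258,-.1406),np.radians(208.3),.043,up=.15)
if s["width"]>.03:
    place(T_det,port,.0435)
i,d,C,s=look("c2",(.62,.03),np.pi,z=.2)
r,B,zm=toprect(d,C,T_det,.0806,tol=.003,rad=.04); print("det",np.round(r[0],1),np.round(r[1],1),round(r[2],1),zm,"target",T_det.round(4),np.degrees(port))
rectify(i,C,(.625,.03),.08,half=.1,sc=4e-4,tag="c2r")
E
```

```text
28.3 [ 0.03  0.55  0.35  2.19 -0.42  0.46 -0.37]
-17.400000000000002 [-0.72  0.98  1.15  1.86 -1.04  1.07 -1.  ]
-151.7 [ 0.44  0.53 -0.26  2.19  0.3   0.45  2.02]
-197.39999999999998 [-0.04  0.65 -0.12  1.85  0.12  0.64  1.04]
at t 43.48 [ 0.4264 -0.1404  0.0068] w 0.0856 F [ 0.2 -0.8  0.3] q7 2.04
closed t 43.98 [ 0.4261 -0.1408  0.0069] w 0.0355 F [-0.1 -0.   5.8] q7 2.04
up t 45.09 [ 0.4251 -0.1404  0.1492] w 0.0356 F [ 0.4  0.2 -3.3] q7 2.18
over t 46.14 [0.5761 0.0398 0.1492] w 0.036 F [-0.5 -1.4 -3.1] q7 1.05
down t 48.17 [0.5765 0.0409 0.007 ] w 0.0356 F [-2.  -2.   3.2] q7 1.0
open t 48.71 [0.577  0.0412 0.007 ] w 0.0856 F [-1.  -1.2 -0.1] q7 1.0
away t 49.81 [0.5762 0.041  0.1491] w 0.0857 F [-0.4 -0.3  0.3] q7 1.05
det [576.4  41.1] [35.6 39.7] 72.7 0.08060330653851575 target [0.5769 0.0411] 162.6
```

View pics/c2r.png

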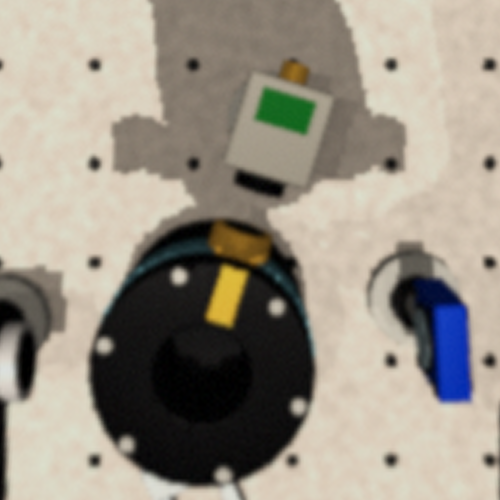

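The detector nose at (262,183) looks straight at the port, within 0.5 mm and 0.2° of target. Now the vial.

```bash
python3 - <<'E'
from fit import *
i,d,C,s=look("v_vial2",(.43,.165),np.pi/2,z=.16)
r,B,zm=toprect(d,C,(.43,.163),.0755,rad=.03);f=fitc(B);print(f.round(4),zm)
xy=((f[:2]+[.4287,.1647])/2); print(xy)
s=pick(xy,np.pi/2,.055,force=30,up=.165)
s=get_state()
E
```

```text
[0.4295 0.166  0.0107] 0.07543023155547152
[0.42907893 0.16537208]
at t 53.32 [0.4298 0.1657 0.0194] w 0.0854 F [ 0.1 -0.5 -0.7] q7 -0.39
closed t 53.92 [0.4293 0.1655 0.0188] w 0.0212 F [-0.4  0.2  4.3] q7 -0.39
up t 55.04 [0.4285 0.1652 0.1642] w 0.0207 F [-0.8  0.8 -0.9] q7 -0.4
```

```bash
python3 - <<'E'
from fit import *
ctrl.movep([*cell,.165],list(q_down(np.pi/2))); ctrl.pause(.2)
i,d=vision.grab_frame("scene"); cv2.imwrite("pics/s3.png",cv2.resize(i[90:290,160:360],(600,600)))
i,d=vision.grab_frame("wrist"); cv2.imwrite("pics/w6.png",i); st()
E
```

```text
t 56.45 [0.672  0.0122 0.1655] w 0.0209 F [ 0.4  0.1 -0.6] q7 0.02
```

View pics/s3.png

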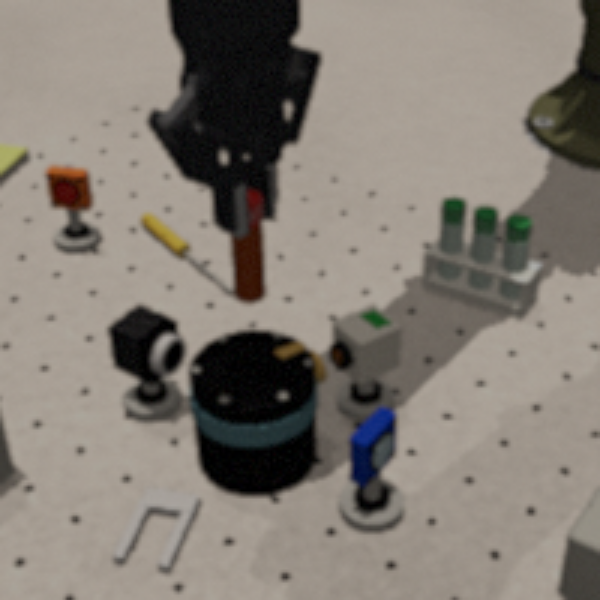

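View pics/w6.png

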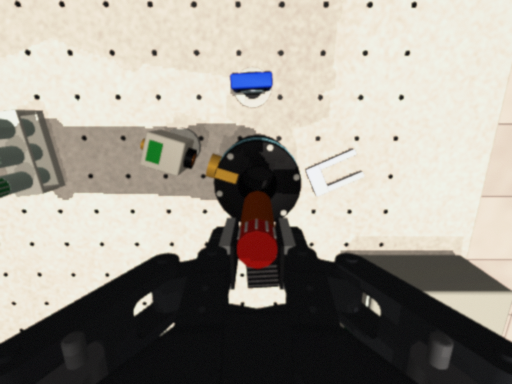

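The vial hangs upright above the well: scene crop (248,250), with the well just below. Now I'll lower it.

```bash
python3 - <<'E'
from fit import *
z=.091-D
ctrl.movel([*cell,z+.06],max_speed=.12); st(); ctrl.movel([*cell,z+.02],max_speed=.05); st(); ctrl.movel([*cell,z],max_speed=.03); ctrl.pause(.2); st("down")
ctrl.ungrasp(); st("open"); ctrl.movel([*cell,.16],max_speed=.15); st()
i,d,C,s=look("c3",(.68,.012),np.pi,z=.19)
r,B,zm=toprect(d,C,cell,.11,rad=.025);f=fitc(B);print("vial",f.round(4),zm)
cv2.imwrite("pics/c3b.png",cv2.resize(i,None,fx=1.5,fy=1.5))
i,d,C,s=look("v_cover2",(.40,.33),np.pi/2,z=.16)
r,B,zm=toprect(d,C,(.4,.33),.0664,rad=.03);print("knob",fitc(B).round(4),zm)
r,B,zm=toprect(d,C,(.4,.33),.040,rad=.045);print("cup",fitc(B).round(4),zm)
cv2.imwrite("pics/v_cover2.png",i)
E
```

```text
t 57.02 [0.6725 0.0112 0.1148] w 0.0202 F [ 0.5  0.4 -0.2] q7 0.02
 t 57.97 [0.6725 0.0112 0.0748] w 0.0208 F [-0.2  0.3 -1.2] q7 0.03
down t 58.98 [0.6724 0.0112 0.0546] w 0.0206 F [0.2 0.3 0.8] q7 0.03
open t 59.62 [0.6723 0.0112 0.0545] w 0.0853 F [-0.9  0.9  0.3] q7 0.03
 t 60.48 [0.6717 0.0113 0.159 ] w 0.0853 F [ 0.3 -0.5 -0.8] q7 0.02
vial [0.6721 0.0107 0.0106] 0.11050702515307673
knob [0.3993 0.3319 0.0105] 0.0664811445763735
cup [0.3992 0.3318 0.0311] 0.04058537238813831
```

View pics/c3b.png

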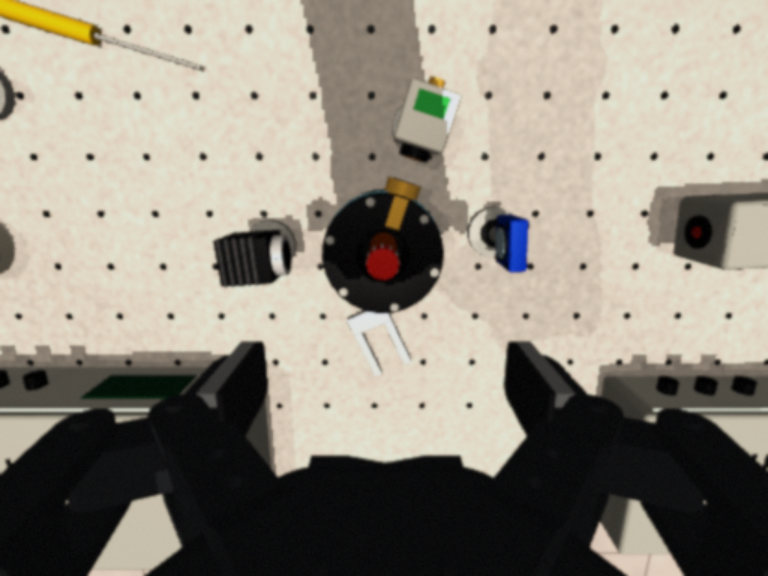

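View pics/v_cover2.png

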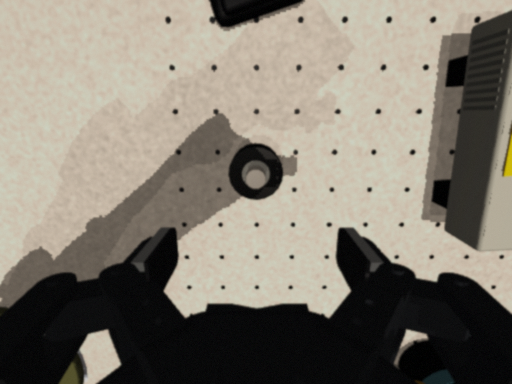

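The vial stands centred at (0.672, 0.011), top at 110.5 mm, as it should be when seated. The knob and cup fits agree on the cover at (0.399, 0.331). Now the cover.

```bash
python3 - <<'E'
from fit import *
s=pick((.3992,.3313),np.pi/2,.0435,force=40,up=.18)
if s["width"]>.015:
    ctrl.movep([*cell,.18],list(q_down(np.pi/2))); ctrl.pause(.2); st()
    i,d=vision.grab_frame("scene"); cv2.imwrite("pics/s4.png",cv2.resize(i[90:290,160:360],(600,600)))
    i,d=vision.grab_frame("wrist"); cv2.imwrite("pics/w7.png",i)
E
```

```text
at t 65.14 [0.3999 0.3318 0.008 ] w 0.0855 F [-0.1 -0.4  0. ] q7 -0.73
closed t 65.75 [0.3992 0.3314 0.0073] w 0.0207 F [-1.7 -0.1  5.4] q7 -0.73
up t 67.05 [0.3987 0.3309 0.1791] w 0.0204 F [ 0.7  0.3 -1.5] q7 -0.73
 t 68.8 [0.6721 0.0128 0.1802] w 0.0204 F [ 0.5  0.  -2.1] q7 0.0
```

View pics/s4.png

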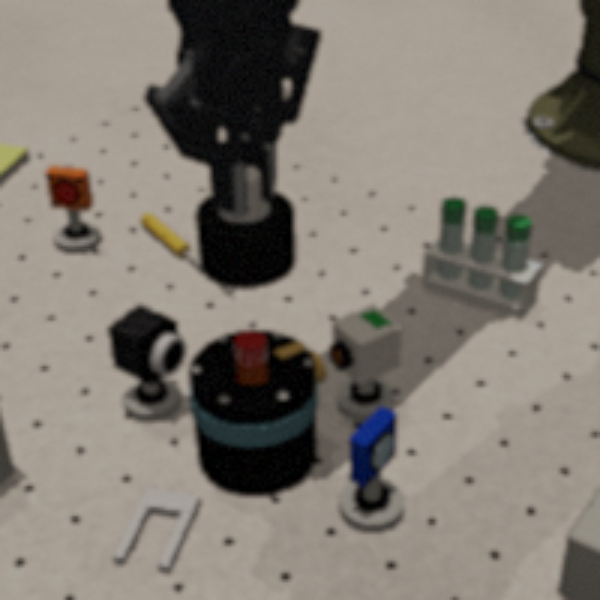

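The cover hangs level at (247,235), above the vial at (252,358). I'll lower it.

```bash
python3 - <<'E'
from fit import *
z=.129-D
ctrl.movel([*cell,z+.03],max_speed=.08); st(); ctrl.movel([*cell,z],max_speed=.03); ctrl.pause(.3); st("down")
ctrl.ungrasp(); st("open"); ctrl.movel([*cell,.18],max_speed=.12); st()
i,d,C,s=look("c4",(.68,.012),np.pi,z=.2)
r,B,zm=toprect(d,C,cell,.125,rad=.045);print("cup",fitc(B).round(4),zm)
r,B,zm=toprect(d,C,cell,.151,rad=.03);print("knob",fitc(B).round(4),zm)
for nm,xy in(("lens",T_lens),("stop",T_stop),("det",T_det)):
    r,B,zm=toprect(d,C,xy,.0806,tol=.003,rad=.04); print(nm,np.round(r[0],1),np.round(r[1],1),round(r[2],1),"target",xy.round(4))
cv2.imwrite("pics/c4b.png",cv2.resize(i,None,fx=1.5,fy=1.5))
i,d=vision.grab_frame("scene"); cv2.imwrite("pics/s5.png",cv2.resize(i[90:290,120:380],(780,600)))
E
```

```text
t 69.77 [0.6727 0.0112 0.123 ] w 0.021 F [ 0.9  0.6 -1.5] q7 0.01
down t 71.22 [0.6723 0.0112 0.0925] w 0.0204 F [ 0.6  0.2 -0.9] q7 0.01
open t 71.86 [0.6723 0.0112 0.0925] w 0.0856 F [-0.7  0.3  0.6] q7 0.01
 t 72.74 [0.6718 0.0113 0.1792] w 0.0855 F [ 0.6  0.1 -0.1] q7 0.0
cup [0.6717 0.0106 0.0312] 0.12560314260350824
knob [0.6714 0.0106 0.0105] 0.15151018076339495
lens [666.2 110.2] [39.4 15.1] 3.2 target [0.6665 0.111 ]
stop [677.8 -92.8] [36.7 40.8] 3.5 target [ 0.6784 -0.0936]
det [576.8  40.9] [35.6 39.6] 72.6 target [0.5769 0.0411]
```

View pics/c4b.png

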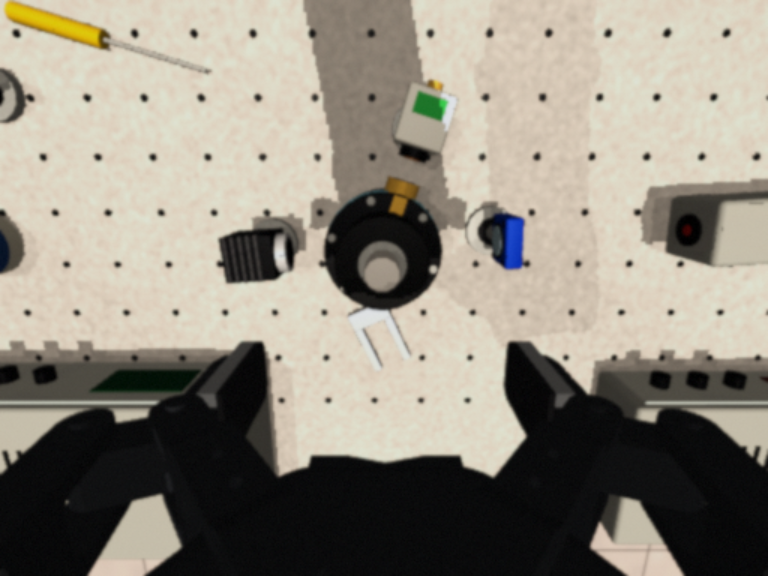

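View pics/s5.png

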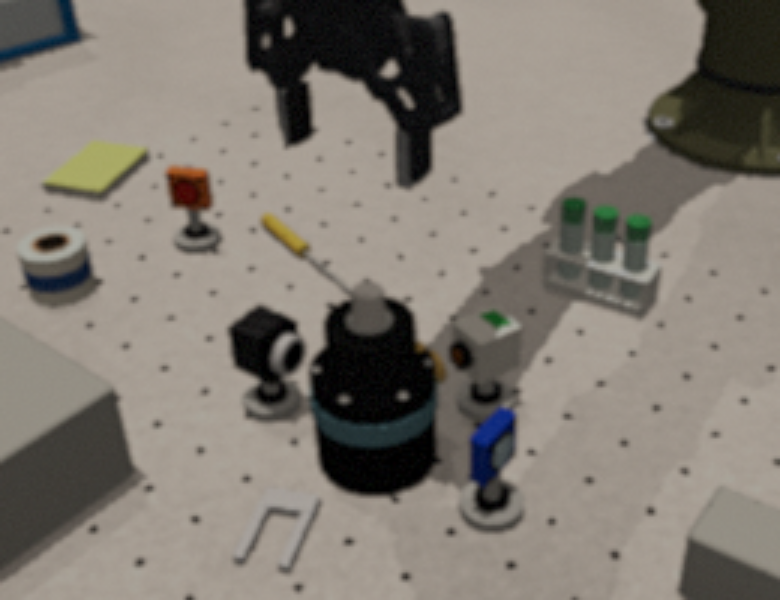

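Everything stands as intended, the gripper is clear, and 75 s of the 128 s are used. I'll hand it in.

```bash
python3 - <<'E'
from station import ticket,get_state
print(ticket.close_job(), get_state()["time"])
E
```

```text
the job is handed in; nothing more can be done
the job is handed in; nothing more can be done
```

The measurement is set up and handed in at about 75 s of the 128 s allowed. I placed the lens, beam stop and detector, then lowered the vial into the well and put the cover over it.

**Last checks (wrist camera):**

| Item | Off target by | Alignment or height |
|---|---|---|
| Lens | under 1 mm from the point 100 mm before the cell's centre | within about 1° of square to the beam |
| Beam stop | about 1 mm, at 105 mm behind the cell | mouth faces the cell |
| Detector | under 0.5 mm, at 100 mm from the cell | looks into the port, within about 0.2° |
| Vial | about 0.5 mm | top at 110.5 mm, so it is seated |
| Cover | about 1 mm from the cell's centre | seated, top of cup at 125.6 mm |

The filter, vial rack and film roll were never touched and look unmoved in the last scene picture; I did not measure them again.

**What failed or disagreed:**
- **First lens grasp:** it closed on nothing and touched the top of the lens with about 15 N. The lens did not move.
- **Tool length:** the reported TCP is about 36.5 mm beyond the real fingertips. I measured this by touching the bench (about 11 N) and corrected for it from then on.
- **Lens angle:** one earlier view read it about 1° off square, but the final view read 0.1° off.

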